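Clear the V-block jig and hold a lens barrel seated in it

ROBOT

A 6-joint arm with a two-finger parallel gripper is mounted at the origin on the work surface. World frame = base frame: x ahead of the robot, y to its left, z up, the work surface at z = 0. Lengths are in mm, angles in rad, forces in N, time in s.
With the tool pointing down it reaches from about 200 to 875 mm from the base axis. Payload 3.4 kg.
Tool frame: the origin (TCP) lies on the centre line of the jaws, within the pads' length; the fingertips stand 8 mm ahead of it and the grasp point (between the pads) lies 11 mm behind it; z points along the fingers, y is the line along which they close (so a half turn about z gives the same grasp; the last joint's range is limited). The gripper opens to 94 mm and grips with 3 to 60 N. Pads are 16 mm wide; open, the fingers measure 119 mm over their backs; the gripper's body (75 mm by 177 mm) begins 78 mm behind the grasp point.
Start: joints at [1.127, 0.276, 1.505, -0, 1.361, -0.121], TCP at [182.421, 545.332, 213.493] pointing down, gripper open.
Joint ranges: [-2.89, 2.89], [-0.75, 2.08], [0.22, 2.7], [-1.18, 4.32], [0.11, 2.71], [-2.7, 2.7]. Speed limits (rad/s): [2.57, 2.57, 3.14, 3.14, 3.14, 3.14].

INTERFACE

Orientations are given as a unit quaternion [x, y, z, w].
In Python, from rig import bot, optics gives the robot as it stands.
- The arm moves only by the tool play_rows, never from a script. Its argument "moves" is a list of rows, each a list of 7 numbers: the shift along the tool's x, y, z scaled (see below), then the turn, a rotation vector about the tool's x, y, z scaled (see below), then the closure, from -1 (fully open) to 1 (shut). In form: [[dx, dy, dz, wx, wy, wz, claw], ...]. A call has exactly 5 rows; each row shifts and turns the commanded pose from where the row before left it, along the tool's axes as they then stand; what a row does not reach is not made up. The controller multiplies each number of a shift by 40 mm and each number of a turn by 90 degrees. A row lasts 1/10 s, in which the tool goes at most 50 mm and 8.59 degrees, less where a joint would pass 70% of its speed; a pose out of reach is approached as far as the arm can. A call with a number of a shift or a turn outside -1 to 1 is refused whole. A call with a gripper value outside its range is refused whole. The fingers move at their own pace and stop on an object; "newtons" is the grip in N (left out, the last holds). Time passes only in rows, so rows that do not move let the fingers close, or fill a call up. It gives the time, the measured TCP pose, the force, the opening and the grip force at its end, in the units of the state.
- bot.state(): the state, without advancing time (a new reading comes with each control period).
- optics.snapshot(name): name is "scene" or "side" or "wrist"; returns the picture (480x640x3 uint8, red, green, blue); there is no depth.
- optics.calibration(name): a dict with "K" (3x3 intrinsics, pixels), "extrinsics" (4x4, takes a point from camera to world coordinates); the wrist camera has in their place "T_tool_cam" (4x4, takes a point from camera to tool coordinates, whose origin is the TCP and whose axes are the flange's). Camera axes: x right, y down, z forward; pixel columns grow to the right and rows downward; lengths in mm; the calibration is good to about 2 mm. A picture is of the moment at which its call begins: read the wrist's pose just before it. calibration takes no time and is no camera call.
- bot.job_done(): hands the job in; it is judged then, once.
The state is a dict: "time": time; "q": joint angles; "joint_velocities": joint speeds; "joint_torque": joint torques, N m; "ee_pos": TCP position; "orientation": TCP orientation; "force": force on the tool from outside, world axes, zero at the start; "moment": the same for the moment, N m; "width": finger opening in mm; "finger_force": force on a finger pad.
Only numpy, scipy, OpenCV 4.12 (cv2) and the standard library are available. Lean on these libraries where they do the work, as an engineer would, in place of code of your own. Each camera call takes 0.05 s, during which the arm holds its last target. There are 200 camera calls.

TASK

Grip the scraper block and use it, not the fingers, to sweep the three porcelain shards off the jig's ground plate into the trough along its edge, then set the block back on the bench clear of the jig. Then take the lens barrel from its rest, lay it along the V-block, about centred lengthwise, and press it gently down so that it bears on both sides of the V; finish while still holding it pressed there with about 10 to 20 N. Leave everything else on the bench where it is.

Things in the scene. Friction and masses are not known exactly. Their poses are not given: they have to be found in the camera images.
- jig: fixed jig. Origin on the bench under the centre of its dark steel ground plate (180 x 180 x 16 mm). Jig x points away from the robot, y along the V-groove towards the trough, z up. The plate's front half (x = -90 to +20 mm) is flat and carries the shards; the V-block stands on its back half; the trough adjoins its whole +y edge
- sweep_zone (a point): on the plate's top, middle of the littered front half: jig (-40, 0, 16) mm. The shards start within 32 mm in jig x and -45 to +60 mm in jig y of it; jig y from -90 to -62 mm is free of them
- trough (a point): middle of the trough's floor, jig (0, 129, 3) mm. Open at the top; inside it spans jig y = 90 to 167 mm, x = -87 to +87 mm; floor at z = 3 mm, outer walls 28 mm high, plate edge 16 mm
- seat (a point): centre of the barrel when seated: jig (50, 0, 46) mm, 30 mm above the plate; axes as the jig's. The steel V-block has two halves, each 30 mm long, with a 64 mm gap between (jig y = -32 to +32 mm) where fingers can go down beside the barrel; it is 57 mm wide in x, its top edges 4 mm below the seated barrel's axis: carry the barrel in at least 20 mm above its seated height
- near_face: the 45 degree faces of the V-block on its jig -x side (both halves), one contact line; dry steel: a firmly gripped barrel brought down off-centre can hang on one side, it centres itself when the grip is eased; origin at the seat point
- far_face: the same on its jig +x side, the other contact line; origin at the seat point
- scraper: scraper block standing on its edge: steel foot 90 x 20 x 32 mm (x, y, z), above it a grey grip 60 x 26 mm from z = 32 to 62 mm. Origin at the centre of its underside; x along its 90 mm edge. 0.14 to 0.22 kg
- barrel: aluminium lens barrel, plain cylinder 36 mm in diameter, 140 mm long, glass at both ends, dark rings round it (they do not stand out); either end may go either way. Origin at its centre, x along its axis. 0.2 to 0.37 kg
- rest: fixed black storage rest the barrel lies in, along the rest's x; origin on the bench under its centre. The barrel's axis is 28 mm above the bench. Between its end chocks (49 mm from the centre, 17 mm high, 56 mm wide) there is only a spine 20 mm wide, 10 mm high, so fingers can go down beside the middle of the barrel
- shard1: white porcelain shard, about 25 x 18 x 9 mm, 11 g; origin at the centre of its underside
- shard2: white porcelain shard, about 25 x 18 x 9 mm, 11 g; origin at the centre of its underside
- shard3: white porcelain shard, about 25 x 18 x 9 mm, 11 g; origin at the centre of its underside
- dish: bystander: clear flat dish, 92 mm across, 20 mm high; origin under its centre
- oil_bottle: bystander: small amber bottle, 32 mm across, 70 mm high; origin under its centre
- slide_box: bystander: white box 85 x 100 x 35 mm; origin under its centre
- beaker: bystander: glass beaker, 68 mm across, 90 mm high; origin under its centre
- reagent_jar: bystander: amber jar, 64 mm across, 100 mm high; origin under its centre
- weight: bystander: brass cylinder, 38 mm across, 45 mm high; origin under its centre
- spatula: bystander: small spatula, 120 mm long, lying on the bench
There are look-alikes about, which are no part of the job. Leave any orange or yellow look-alike of the scraper alone.

How it is judged (in metres and radians):
On the way, in this order (a step that is already met when the one before it is completed fails the run):
1. the scraper block is gripped and brought down on the plate (contact force between the fingers and scraper above 2 N and x of scraper in the frame of jig between -0.09 and 0.01 m and y of scraper in the frame of jig between -0.12 and 0.12 m and z of scraper in the frame of jig below 0.023 m), for 0.1 s.
2. all three shards are in the trough (y of shard1 in the frame of jig between 0.09 and 0.17 m and x of shard1 in the frame of jig between -0.09 and 0.09 m and z of each of shard1, shard2, shard3 in the frame of jig below 0.03 m and y of shard2 in the frame of jig between 0.09 and 0.17 m and x of shard2 in the frame of jig between -0.09 and 0.09 m and y of shard3 in the frame of jig between 0.09 and 0.17 m and x of shard3 in the frame of jig between -0.09 and 0.09 m), for 0.2 s.
3. the scraper block stands or lies on the bench, clear of the jig and released (contact force between each of the fingers, jig and scraper below 0.1 N and height (world z) of scraper below 0.035 m and linear speed of scraper below 0.03 m/s), for 0.2 s.
At the end, for the whole second after the job is handed in: Barrel in the V: centre within 3 mm of the seat sideways and in height, 14 mm lengthwise, axis within 0.06 rad of the groove, still, over 4 N on each side of the V, fingers on it (over 3 N). All shards in the trough; scraper block on the bench, released, off the jig (all of step 2 and all of step 3 and contact force between barrel and near_face above 4 N and contact force between barrel and far_face above 4 N and contact force between the fingers and barrel above 3 N and x of barrel in the frame of seat between -0.003 and 0.003 m and y of barrel in the frame of seat between -0.014 and 0.014 m and z of barrel in the frame of seat between -0.003 and 0.003 m and angle between the x axis of barrel and the y axis of seat, either way round below 0.06 rad and linear speed of barrel below 0.02 m/s); the arm keeps its last pose, push and grip.
It fails at once if the fingers push a shard (over 2 N) (contact force between the fingers and shard1 above 2 N or contact force between the fingers and shard2 above 2 N or contact force between the fingers and shard3 above 2 N).
It fails at once if the barrel is pressed on a side of the V with more than 50 N (contact force between barrel and near_face above 50 N or contact force between barrel and far_face above 50 N).
It fails at once if a bystander is moved by more than 30 mm (distance of any of dish, oil_bottle, slide_box, beaker, reagent_jar, weight, spatula from where it was at the start of the episode above 0.03 m).
It also fails if it takes over 72 s, if anything falls off the work surface, if the arm or the gripper's body presses on something with over 40 N, if the wrist force passes 120 N, or if a joint passes its speed limit or range.

## Working session

There is one attempt and no reset: what is moved stays moved. The work goes in short steps, Python scripts to look and compute and a tool call to move; the robot and the scene stay as the last step left them, time stands still between calls to the robot, and variables do not carry over. Pictures are saved under pics/ and viewed, at most 13 in all, crops included, and the job is handed in when it is done.

Besides the shell and the picture viewer there is one more tool, called after ">>>" by a JSON object that holds its "op" and its "data". play_rows: Moves the arm, as the interface text tells. Its arguments: {"type":"object","properties":{"moves":{"type":"array"},"newtons":{"type":"number"}},"required":["moves"]}

```bash
mkdir -p pics; ls; python3 - <<'E'
from rig import bot, optics
import cv2, numpy as np
for n in ("scene","side","wrist"):
    s=bot.state()
    im=optics.snapshot(n); cv2.imwrite(f"pics/{n}0.png",im[:,:,::-1])
    c=optics.calibration(n); print(n,{k:np.round(np.array(v),3).tolist() for k,v in c.items()})
print(s)
E
```

```text
pics
scene {'K': [[489.428, 0.0, 320.254], [0.0, 489.428, 236.79], [0.0, 0.0, 1.0]], 'extrinsics': [[0.529, 0.681, -0.507, 1117.675], [0.849, -0.434, 0.303, -435.017], [-0.013, -0.591, -0.807, 1057.941], [0.0, 0.0, 0.0, 1.0]]}
side {'K': [[475.026, 0.0, 315.689], [0.0, 475.026, 241.872], [0.0, 0.0, 1.0]], 'extrinsics': [[0.98, -0.142, 0.143, 312.168], [-0.201, -0.685, 0.7, -893.2], [-0.001, -0.715, -0.7, 939.941], [0.0, 0.0, 0.0, 1.0]]}
wrist {'K': [[357.172, 0.0, 324.671], [0.0, 357.172, 243.852], [0.0, 0.0, 1.0]], 'T_tool_cam': [[-0.0, -0.962, -0.272, 80.321], [1.0, -0.0, 0.001, -0.2], [-0.001, -0.272, 0.962, -171.37], [0.0, 0.0, 0.0, 1.0]]}
{'time': 0.1, 'q': array([ 1.12701182e+00,  2.76533088e-01,  1.50596557e+00, -3.37191588e-05,
        1.36070475e+00, -1.20966675e-01]), 'joint_velocities': array([-0.00084036, -0.00093442, -0.00286162, -0.00020627,  0.00029569,
       -0.00172102]), 'joint_torque': array([ 2.40611016e-04, -4.05457485e+01, -2.37780797e+01,  7.02679879e-02,
        2.99562828e-02, -5.30964269e-05]), 'ee_pos': array([182.20397409, 544.86121025, 212.70679863]), 'orientation': array([ 1.60705433e-01,  9.87002084e-01, -7.78071289e-04, -2.08574490e-04]), 'force': array([-0.57858153,  0.23140449, -0.08336061]), 'moment': array([ 0.01136979,  0.03164222, -0.00401381]), 'finger_force': 0.0, 'width': 94.05905871270005}
```

View pics/scene0.png

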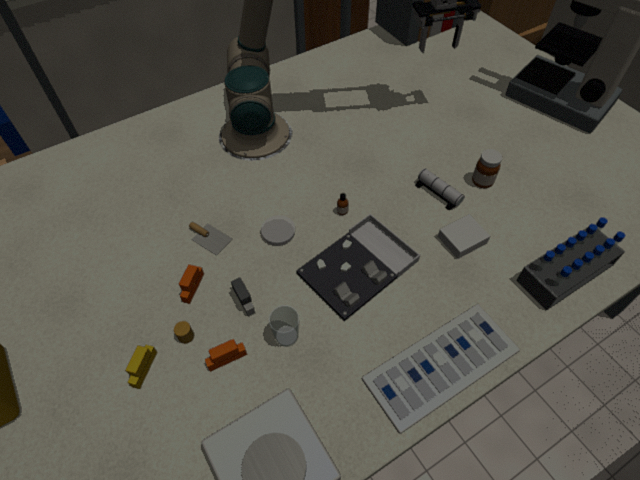

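View pics/side0.png

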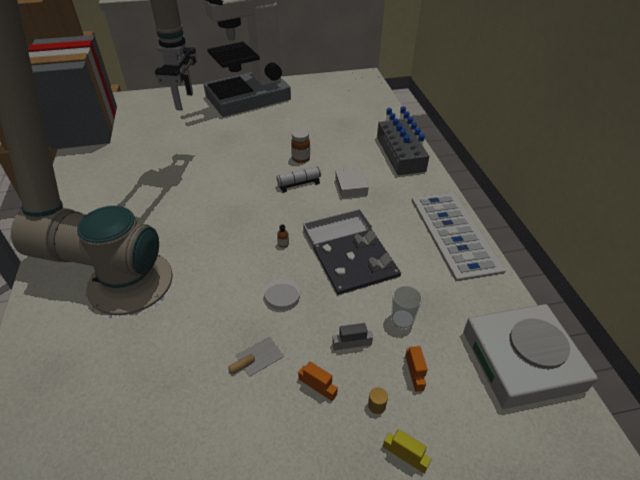

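Scene: the jig is at about (358,266), with shards at (347,244), (321,264) and (346,267). The grey scraper is at (242,295) and the barrel at (440,189). The side view shows the same layout: jig (350,250), scraper (352,336), barrel (299,178). I'll enlarge both.

```bash
python3 - <<'E'
import cv2, numpy as np
def crop(n,x,y,w,h,k):
    im=cv2.imread(f"pics/{n}0.png")[y:y+h,x:x+w]
    im=cv2.resize(im,None,fx=k,fy=k,interpolation=cv2.INTER_CUBIC)
    im=np.clip(im.astype(float)*1.4,0,255).astype(np.uint8)
    for i in range(0,w,20):
        cv2.putText(im,str(x+i),(int(i*k),8),0,.3,(0,0,255)); im[::4,int(i*k)]=(0,0,255)
    for j in range(0,h,20):
        cv2.putText(im,str(y+j),(0,int(j*k)),0,.3,(0,0,255)); im[int(j*k),::4]=(0,0,255)
    cv2.imwrite(f"pics/{n}0c.png",im)
crop("scene",220,160,260,190,3); crop("side",260,155,160,200,3)
E
```

```text
(no output)
```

View pics/scene0c.png

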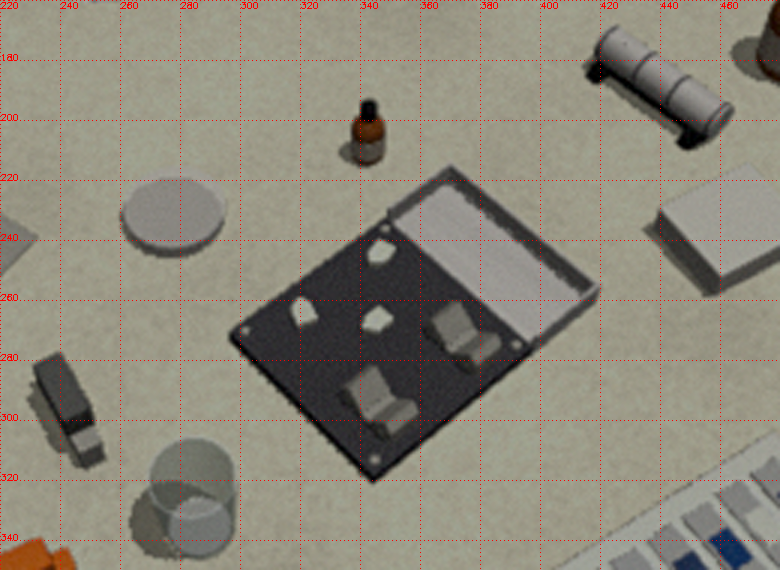

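View pics/side0c.png

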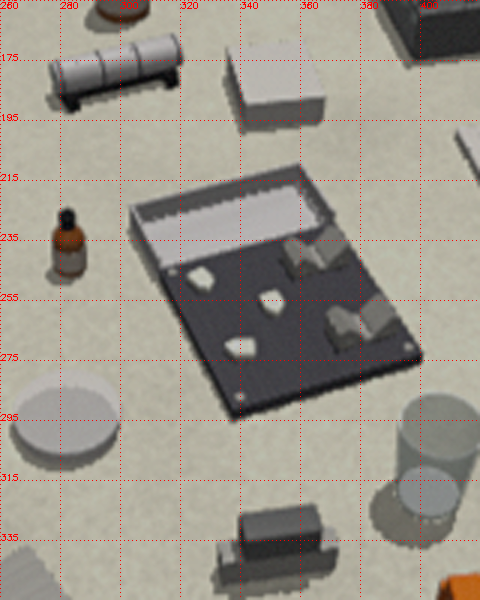

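```bash
cat > h.py <<'E'
import numpy as np
from rig import bot, optics
def ray(n,p):
    c=optics.calibration(n);T=np.array(c["extrinsics"]);d=T[:3,:3]@np.linalg.solve(np.array(c["K"]),[*p,1]);return T[:3,3],d
def plane(n,p,z):
    o,d=ray(n,p);return (o+d*(z-o[2])/d[2])
def tri(a,b):
    o1,d1=ray("scene",a);o2,d2=ray("side",b)
    A=np.stack([d1,-d2],1);t=np.linalg.lstsq(A,o2-o1,rcond=None)[0]
    p,q=o1+t[0]*d1,o2+t[1]*d2;return (p+q)/2,np.linalg.norm(p-q)
E
python3 - <<'E'
from h import *
np.set_printoptions(precision=1,suppress=True)
print("screws scene");S=[plane("scene",p,16)[:2] for p in [(301.7,270.3),(348.5,236.3),(392,275),(344.7,313.5)]]
for s in S:print(s)
print([np.linalg.norm(S[i]-S[i-1]) for i in range(4)], np.mean(S,0), [np.degrees(np.arctan2(*(S[a]-S[b])[::-1])) for a,b in((1,0),(2,3),(3,0),(2,1))])
print("side screws: near+y, near-y, far-y")
for p in [(317.3,245.5),(339.6,287.3),(396,270.5)]:print(plane("side",p,16)[:2])
print("trough", [plane("scene",p,28)[:2] for p in [(370,215.5),(419,256.5)]],[plane("side",p,28)[:2] for p in [(304.5,224),(359.5,210)]])
print("shards");
for a,b in [((321.5,264),(340,271.5)),((346.5,244),(327,248.5)),((345.5,267),(351,256))]: print(plane("scene",a,23)[:2],plane("side",b,23)[:2])
print("grip");g=[(231,282.7),(240.7,277.3),(251.3,296),(241.7,304)]
print([plane("scene",p,62)[:2] for p in g],tri((241.2,290),(353.8,329.9)))
print([plane("side",p,62)[:2] for p in [(340.7,326.7),(365.3,323.3),(367.3,332.7),(342,336.7)]])
print("barrel",tri((422,173.3),(279,182)),tri((460,200.7),(319.7,172.3)))
for n,p,z in[("dish",(278,232),20),("bottle",(343,205),35),("beaker",(285,322),0),("spat",(212,240),2),("weight",(183,326),45),("box",(464,234),35)]:print(n,plane("scene",p,z)[:2])
E
```

```text
screws scene
[ 526.4 -137.9]
[501.5  20.4]
[658.9  45. ]
[ 684.7 -113.5]
[np.float64(160.23448984715967), np.float64(160.23039197552913), np.float64(159.32476626699486), np.float64(160.59620987539574)] [592.9 -46.5] [np.float64(98.9249806336185), np.float64(99.24931481168117), np.float64(8.758808864230879), np.float64(8.88848904641426)]
side screws: near+y, near-y, far-y
[502.   16.7]
[ 526.8 -141.7]
[ 685.  -115.9]
trough [array([482.1, 102.6]), array([656.7, 129.9])] [array([481.5,  97.5]), array([651.5, 125. ])]
shards
[541.  -88.2] [538.8 -95.7]
[523.4  -0.8] [524.1  -6.8]
[580.8 -42.2] [580.9 -47.5]
grip
[array([ 492.5, -310. ]), array([ 491.4, -283.9]), array([ 550.3, -285.8]), array([ 557.2, -314.1])] (array([ 519.3, -298.4,   53.7]), np.float64(2.6214997133536397))
[array([ 491.5, -291.1]), array([ 547.8, -293.3]), array([ 545.2, -318.6]), array([ 487.9, -317.5])]
barrel (array([438.1, 315. ,  26.5]), np.float64(7.765760562247348)) (array([574.7, 337.1,  27.5]), np.float64(6.720559032488161))
dish [ 391.8 -131. ]
bottle [417.1  58.3]
beaker [ 620.9 -240.9]
spat [ 307.7 -287.6]
weight [ 526.7 -450.2]
box [667.2 268.2]
```

>>> {"op": "play_rows", "data": {"moves": [[0, 0, 0, 0, 0, -0.0917, -1], [0, 0, 0, 0, 0, -0.0917, -1], [-0.4, -0.906, 0, 0, 0, 0, -1], [-0.4, -0.906, 0, 0, 0, 0, -1], [-0.4, -0.906, 0, 0, 0, 0, -1]]}}

```text
time: 0.65
ee_pos: [226.7, 433.7, 213.0]
orientation: [0.017, 1.0, -0.0, -0.0]
force: [0.5, -0.1, 0.1]
width: 94.3
finger_force: 0.0
```

>>> {"op": "play_rows", "data": {"moves": [[-0.4, -0.906, 0, 0, 0, 0, -1], [-0.4, -0.906, 0, 0, 0, 0, -1], [-0.4, -0.906, 0, 0, 0, 0, -1], [-0.4, -0.906, 0, 0, 0, 0, -1], [-0.4, -0.906, 0, 0, 0, 0, -1]]}}

```text
time: 1.15
ee_pos: [300.4, 249.6, 213.4]
orientation: [0.017, 1.0, 0.0, 0.0]
force: [0.7, 0.3, -0.6]
width: 93.9
finger_force: 0.0
```

>>> {"op": "play_rows", "data": {"moves": [[-0.4, -0.906, 0, 0, 0, 0, -1], [-0.4, -0.906, 0, 0, 0, 0, -1], [-0.4, -0.906, 0, 0, 0, 0, -1], [-0.4, -0.906, 0, 0, 0, 0, -1], [-0.4, -0.906, 0, 0, 0, 0, -1]]}}

```text
time: 1.65
ee_pos: [374.1, 65.7, 213.5]
orientation: [0.017, 1.0, 0.0, 0.0]
force: [0.8, 0.3, 0.2]
width: 94.5
finger_force: 0.0
```

>>> {"op": "play_rows", "data": {"moves": [[-0.4, -0.906, 0, 0, 0, 0, -1], [-0.4, -0.906, 0, 0, 0, 0, -1], [-0.4, -0.906, 0, 0, 0, 0, -1], [-0.4, -0.906, 0, 0, 0, 0, -1], [-0.4, -0.906, 0, 0, 0, 0, -1]]}}

```text
time: 2.15
ee_pos: [447.8, -118.2, 213.3]
orientation: [0.018, 1.0, 0.0, -0.0]
force: [0.0, 0.1, 0.9]
width: 94.0
finger_force: 0.0
```

>>> {"op": "play_rows", "data": {"moves": [[-0.4, -0.906, 0, 0, 0, 0, -1], [-0.4, -0.906, 0, 0, 0, 0, -1], [-0.4, -0.906, 0, 0, 0, 0, -1], [-0.4, -0.906, 0, 0, 0, 0, -1], [-0.4, -0.906, 0, 0, 0, 0, -1]]}}

```text
time: 2.65
ee_pos: [521.5, -301.9, 213.0]
orientation: [0.018, 1.0, 0.0, -0.0]
force: [-0.1, 0.2, -0.5]
width: 93.9
finger_force: 0.0
```

```bash
cat >> h.py <<'E'
from scipy.spatial.transform import Rotation as R
def wsnap(f):
    import cv2
    s=bot.state(); im=optics.snapshot("wrist"); cv2.imwrite(f"pics/{f}.png",im[:,:,::-1]); np.savez(f"pics/{f}.npz",p=s["ee_pos"],q=s["orientation"]); return im
def wplane(f,p,z):
    d=np.load(f"pics/{f}.npz");c=optics.calibration("wrist");T=np.eye(4);T[:3,:3]=R.from_quat(d["q"]).as_matrix();T[:3,3]=d["p"]
    T=T@np.array(c["T_tool_cam"]);v=T[:3,:3]@np.linalg.solve(np.array(c["K"]),[*p,1]);return T[:3,3]+v*(z-T[2,3])/v[2]
E
python3 -c "
from h import *;wsnap('w1')"
```

```text
(no output)
```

View pics/w1.png

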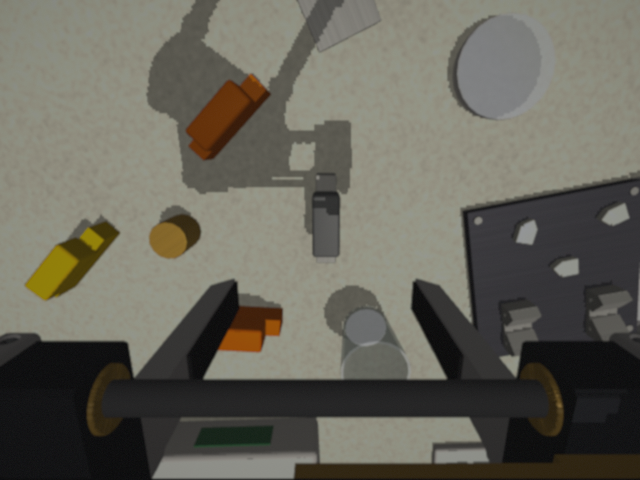

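```bash
python3 - <<'E'
from h import *
np.set_printoptions(precision=1,suppress=True)
for n,p,z in [("g",(313,193),62),("g",(339,193),62),("g",(340,257),62),("g",(313,257),62),("screw",(478,221),16),("screw",(634,191),16),("sh",(526,232),22),("sh",(567,267),22),("sh",(614,214),22),("orange",(250,308),62),("beaker base",(362,330),0),("vA",(507,308),42),("vA",(541,304),42)]: print(n,wplane('w1',p,z))
E
```

```text
g [ 484.3 -310.7   62. ]
g [ 485.1 -287.2   62. ]
g [ 545.8 -287.7   62. ]
g [ 544.8 -313.3   62. ]
screw [ 526.  -139.9   16. ]
screw [500.1  18.3  16. ]
sh [538.2 -91.3  22. ]
sh [578.7 -42.6  22. ]
sh [522.2  -2.7  22. ]
orange [ 595.5 -377.8   62. ]
beaker base [ 658.8 -261.3    0. ]
vA [ 614.7 -113.    42. ]
vA [611.4 -77.9  42. ]
```

>>> {"op": "play_rows", "data": {"moves": [[0.04, 0.02, 0.9, 0, 0, 0, -1], [0.04, 0, 0.9, 0, 0, 0, -1], [0, 0, 0.9, 0, 0, 0, -1], [0, 0, 0.9, 0, 0, 0, -1], [0, 0, 0.8, 0, 0, 0, -1]], "newtons": 30}}

```text
time: 3.2
ee_pos: [517.4, -298.9, 35.5]
orientation: [0.017, 1.0, 0.0, -0.001]
force: [-0.3, -0.4, -0.6]
width: 94.3
finger_force: 0.0
```

>>> {"op": "play_rows", "data": {"moves": [[0, 0, 0, 0, 0, 0, 1], [0, 0, 0, 0, 0, 0, 1], [0, 0, 0, 0, 0, 0, 1], [0, 0, 0, 0, 0, 0, 1], [0, 0, 0, 0, 0, 0, 1]], "newtons": 30}}

```text
time: 3.7
ee_pos: [519.0, -300.1, 39.1]
orientation: [0.017, 1.0, -0.001, 0.001]
force: [-0.3, 0.4, 0.7]
width: 57.3
finger_force: 0.0
```

>>> {"op": "play_rows", "data": {"moves": [[0, 0, 0, 0, 0, 0, 1], [0, 0, 0, 0, 0, 0, 1], [0, 0, 0, 0, 0, 0, 1], [0, 0, 0, 0, 0, 0, 1], [0, 0, 0, 0, 0, 0, 1]]}}

```text
time: 4.2
ee_pos: [518.2, -299.7, 37.5]
orientation: [0.017, 1.0, -0.0, 0.0]
force: [0.4, -0.6, -0.4]
width: 25.7
finger_force: 30.0
```

>>> {"op": "play_rows", "data": {"moves": [[0, 0, -0.75, 0, 0, 0, 1], [0, 0, -0.75, 0, 0, -0.061, 1], [0, 0, 0, 0, 0, -0.061, 1], [0, 0.8, 0, 0, 0, 0, 1], [0, 0.8, 0, 0, 0, 0, 1]]}}

```text
time: 4.7
ee_pos: [507.8, -236.1, 97.1]
orientation: [-0.077, 0.997, 0.0, -0.0]
force: [0.5, 0.9, -2.0]
width: 25.9
finger_force: 30.0
```

>>> {"op": "play_rows", "data": {"moves": [[0, 0.8, 0, 0, 0, 0, 1], [0, 0.8, 0, 0, 0, 0, 1], [0, 0.75, 0, 0, 0, 0, 1], [-0.63, 0, 0, 0, 0, 0, 1], [-0.63, 0, 0, 0, 0, 0, 1]]}}

```text
time: 5.2
ee_pos: [542.6, -134.2, 97.3]
orientation: [-0.079, 0.997, 0.0, -0.0]
force: [0.8, -1.2, -1.6]
width: 26.2
finger_force: 30.0
```

>>> {"op": "play_rows", "data": {"moves": [[-0.61, 0, 0, 0, 0, 0, 1], [0, 0, 0, 0, 0, 0, 1], [0, 0, 0, 0, 0, 0, 1], [0, 0, 0, 0, 0, 0, 1], [0, 0, 0, 0, 0, 0, 1]]}}

```text
time: 5.7
ee_pos: [566.0, -131.9, 97.3]
orientation: [-0.078, 0.997, 0.0, -0.001]
force: [0.9, 0.6, -1.9]
width: 25.9
finger_force: 30.0
```

```bash
python3 -c "
from h import *;im=wsnap('w2');import cv2
im2=optics.snapshot('side');cv2.imwrite('pics/s2.png',im2[:,:,::-1])
c=cv2.resize(im2[180:330,250:450],(800,600))[:,:,::-1];a=im[150:450,150:550][:,:,::-1]
cv2.imwrite('pics/m2.png',np.hstack([cv2.resize(c,(400,300)),a]))
d=np.load('pics/w2.npz');print(d['p'],d['q'])"
```

```text
[ 565.97955467 -131.86360188   97.28438118] [-7.80810792e-02  9.96946796e-01  2.34565590e-04 -6.13310113e-04]
```

View pics/m2.png

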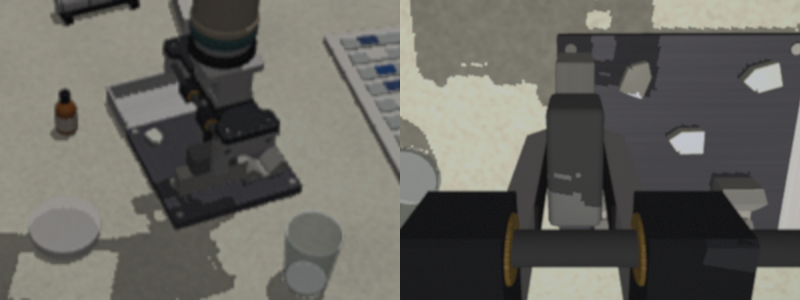

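Wrist crop: the scraper is held above the -y edge of the plate, aligned with it. The foot's near end is at about px (326,203), and the shards are clear ahead of it.

```bash
python3 - <<'E'
from h import *
a=np.radians(8.95);Rj=np.array([[np.cos(a),-np.sin(a)],[np.sin(a),np.cos(a)]])
for p,z in [((307,203),91.8),((345,203),91.8),((304,245),122),((350,245),122),((321,199),16),((546,199),16)]:
    w=wplane('w2',p,z)[:2];print(p,w.round(1),(Rj.T@(w-[593,-48])).round(1))
E
```

```text
(307, 203) [ 516.5 -148.2] [-91.2 -87. ]
(345, 203) [ 513.5 -129.4] [-91.2 -68.1]
(304, 245) [ 529.5 -146.2] [-78.  -87.1]
(350, 245) [ 526.5 -126.8] [-78.  -67.5]
(321, 199) [ 524.8 -140.4] [-81.7 -80.7]
(546, 199) [500.   17.6] [-81.7  79.3]
```

>>> {"op": "play_rows", "data": {"moves": [[-0.16, 0, 0, 0, 0, 0, 1], [0, 0, 0.5, 0, 0, 0, 1], [0, 0, 0.5, 0, 0, 0, 1], [0, 0, 0.05, 0, 0, 0, 1], [0, 0, 0, 0, 0, 0, 1]]}}

```text
time: 6.3
ee_pos: [573.7, -130.7, 55.3]
orientation: [-0.078, 0.997, 0.0, -0.0]
force: [-0.0, 0.4, -1.9]
width: 25.7
finger_force: 30.0
```

>>> {"op": "play_rows", "data": {"moves": [[0, 0, 0.025, 0, 0, 0, 1], [0, 0, 0, 0, 0, 0, 1], [0, 0, 0, 0, 0, 0, 1], [0, 0, 0, 0, 0, 0, 1], [0, 0, 0, 0, 0, 0, 1]]}}

```text
time: 6.8
ee_pos: [573.7, -130.8, 54.7]
orientation: [-0.078, 0.997, -0.0, 0.0]
force: [-0.6, 0.2, -1.6]
width: 26.2
finger_force: 30.0
```

>>> {"op": "play_rows", "data": {"moves": [[0, 0, 0.02, 0, 0, 0, 1], [0, 0, 0, 0, 0, 0, 1], [0, 0, 0, 0, 0, 0, 1], [0, 0, 0, 0, 0, 0, 1], [0, 0, 0, 0, 0, 0, 1]]}}

```text
time: 7.3
ee_pos: [573.6, -130.8, 53.6]
orientation: [-0.078, 0.997, 0.0, -0.0]
force: [0.1, -0.1, -1.9]
width: 26.1
finger_force: 30.0
```

>>> {"op": "play_rows", "data": {"moves": [[0, 0, 0.02, 0, 0, 0, 1], [0, 0, 0, 0, 0, 0, 1], [0, 0, 0, 0, 0, 0, 1], [0, 0, 0, 0, 0, 0, 1], [0, 0, 0, 0, 0, 0, 1]]}}

```text
time: 7.8
ee_pos: [573.8, -130.8, 53.5]
orientation: [-0.078, 0.997, -0.0, 0.0]
force: [-2.1, 0.7, 5.2]
width: 26.1
finger_force: 30.0
```

>>> {"op": "play_rows", "data": {"moves": [[0, 0.2, 0, 0, 0, 0, 1], [0, 0.2, 0, 0, 0, 0, 1], [0, 0.2, 0, 0, 0, 0, 1], [0, 0.2, 0, 0, 0, 0, 1], [0, 0.2, 0, 0, 0, 0, 1]]}}

```text
time: 8.3
ee_pos: [568.2, -91.3, 53.5]
orientation: [-0.079, 0.997, -0.001, 0.001]
force: [0.7, -2.7, 5.9]
width: 25.5
finger_force: 30.0
```

>>> {"op": "play_rows", "data": {"moves": [[0, 0.2, 0, 0, 0, 0, 1], [0, 0.2, 0, 0, 0, 0, 1], [0, 0.2, 0, 0, 0, 0, 1], [0, 0.2, 0, 0, 0, 0, 1], [0, 0.2, 0, 0, 0, 0, 1]]}}

```text
time: 8.8
ee_pos: [561.9, -51.7, 53.5]
orientation: [-0.079, 0.997, -0.001, 0.001]
force: [0.0, -3.7, 6.0]
width: 26.0
finger_force: 30.0
```

>>> {"op": "play_rows", "data": {"moves": [[0, 0.2, 0, 0, 0, 0, 1], [0, 0.2, 0, 0, 0, 0, 1], [0, 0.2, 0, 0, 0, 0, 1], [0, 0.2, 0, 0, 0, 0, 1], [0, 0.2, 0, 0, 0, 0, 1]]}}

```text
time: 9.3
ee_pos: [555.6, -12.2, 53.5]
orientation: [-0.079, 0.997, -0.001, 0.001]
force: [0.5, -3.3, 5.7]
width: 26.0
finger_force: 30.0
```

>>> {"op": "play_rows", "data": {"moves": [[0, 0.2, 0, 0, 0, 0, 1], [0, 0.2, 0, 0, 0, 0, 1], [0, 0.2, 0, 0, 0, 0, 1], [0, 0.2, 0, 0, 0, 0, 1], [0, 0.2, 0, 0, 0, 0, 1]]}}

```text
time: 9.8
ee_pos: [549.2, 27.3, 53.5]
orientation: [-0.079, 0.997, -0.001, 0.001]
force: [0.5, -3.2, 5.4]
width: 25.8
finger_force: 30.0
```

>>> {"op": "play_rows", "data": {"moves": [[0, 0.13, 0, 0, 0, 0, 1], [0, 0.13, 0, 0, 0, 0, 1], [0, 0, 0, 0, 0, 0, 1], [0, 0, 0, 0, 0, 0, 1], [0, 0, 0, 0, 0, 0, 1]]}}

```text
time: 10.3
ee_pos: [547.3, 38.3, 53.5]
orientation: [-0.079, 0.997, 0.0, 0.001]
force: [-0.1, -0.6, 6.5]
width: 25.8
finger_force: 30.0
```

>>> {"op": "play_rows", "data": {"moves": [[0, 0, -0.75, 0, 0, 0, 1], [0, -0.6, -0.75, 0, 0, 0, 1], [0, -0.8, 0, 0, 0, 0, 1], [0, -0.8, 0, 0, 0, 0, 1], [0, 0, 0, 0, 0, 0, 1]]}}

```text
time: 10.8
ee_pos: [560.8, -51.4, 112.1]
orientation: [-0.077, 0.997, -0.0, -0.0]
force: [-0.9, 0.6, -1.6]
width: 25.8
finger_force: 30.0
```

```bash
python3 -c "
from h import *;im=wsnap('w3');import cv2
im2=optics.snapshot('side');im3=optics.snapshot('scene')
f=lambda x:cv2.resize(x,(400,300),interpolation=2)
cv2.imwrite('pics/s3.png',im2[:,:,::-1]);cv2.imwrite('pics/c3.png',im3[:,:,::-1])
cv2.imwrite('pics/m3.png',np.vstack([np.hstack([f(im2[180:300,280:440]),f(im3[205:325,290:450])]),np.hstack([f(im),f(im)*0])])[:,:,::-1]);print(bot.state()['ee_pos'])"
```

```text
[559.49926613 -48.06360262 111.79384666]
```

View pics/m3.png

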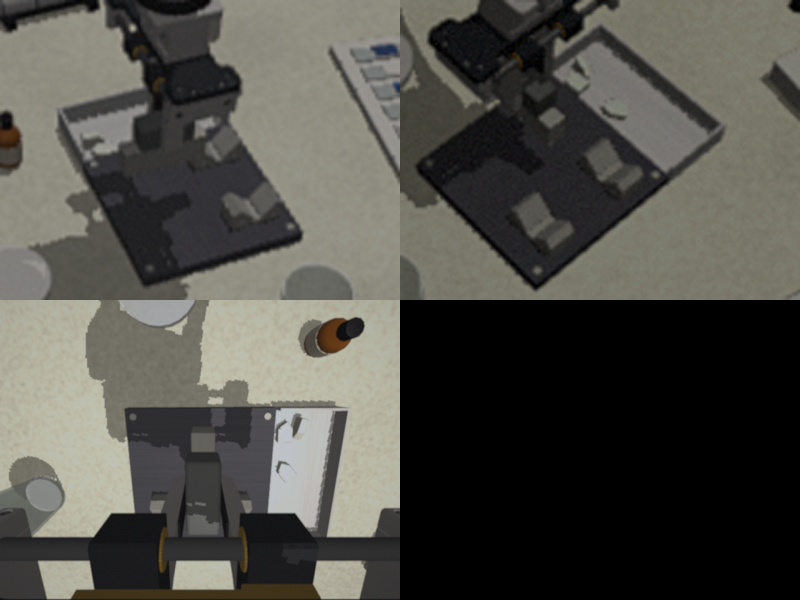

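All three shards appear to be in the trough, at wrist px of about (451,211), (475,200) and (456,272). I'll check how far each one is past the edge.

```bash
python3 - <<'E'
from h import *
import cv2
a=np.radians(8.95);Rj=np.array([[np.cos(a),-np.sin(a)],[np.sin(a),np.cos(a)]])
J=lambda w:(Rj.T@(w[:2]-[593,-48])).round(1)
for p,z in [((451,211),9),((475,200),9),((456,272),9),((437,200),16),((427,185),16)]: print(p,J(wplane('w3',p,z)))
im=cv2.imread('pics/w3.png');c3=cv2.imread('pics/c3.png')
f=lambda x:cv2.resize(x,(400,400),interpolation=2)
cv2.imwrite('pics/z3.png',np.hstack([f(im[165:285,415:535]),f(c3[215:265,340:390])]))
E
```

```text
(451, 211) [-61.4 100.7]
(475, 200) [-70.  118.4]
(456, 272) [-10.9 109.5]
(437, 200) [-71.1  86.8]
(427, 185) [-82.3  78.4]
```

View pics/z3.png

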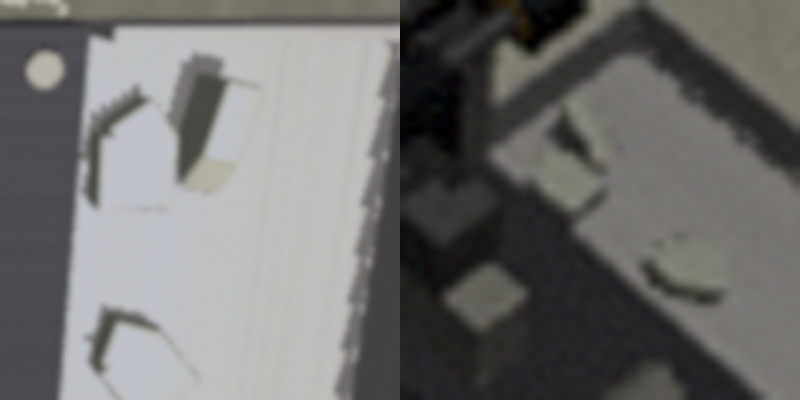

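All three shards lie fully on the trough floor, past the plate edge. I'll take the scraper back now.

>>> {"op": "play_rows", "data": {"moves": [[0.67, 0, 0, 0, 0, 0, 1], [0.67, 0, 0, 0, 0, 0, 1], [0.67, 0, 0, 0, 0, 0, 1], [0, -0.866, 0, 0, 0, 0, 1], [0, -0.866, 0, 0, 0, 0, 1]]}}

```text
time: 11.45
ee_pos: [490.8, -128.4, 112.6]
orientation: [-0.08, 0.997, 0.001, -0.0]
force: [1.5, 0.0, -0.4]
width: 25.8
finger_force: 30.0
```

>>> {"op": "play_rows", "data": {"moves": [[0, -0.866, 0, 0, 0, 0, 1], [0, -0.866, 0, 0, 0, 0, 1], [0, -0.866, 0, 0, 0, 0, 1], [0, -0.866, 0, 0, 0, 0, 1], [0, -0.866, 0, 0, 0, 0, 1]]}}

```text
time: 11.95
ee_pos: [519.4, -300.6, 112.2]
orientation: [-0.079, 0.997, 0.001, -0.0]
force: [0.8, 0.0, -1.0]
width: 25.8
finger_force: 30.0
```

>>> {"op": "play_rows", "data": {"moves": [[0, 0, 0.8, 0, 0, 0, 1], [0, 0, 0.8, 0, 0, 0, 1], [0, 0, 0.15, 0, 0, 0, 1], [0, 0, 0, 0, 0, 0, 1], [0, 0, 0, 0, 0, 0, 1]]}}

```text
time: 12.45
ee_pos: [520.3, -301.1, 43.9]
orientation: [-0.079, 0.997, -0.0, 0.001]
force: [-0.0, -0.9, -1.8]
width: 26.0
finger_force: 30.0
```

>>> {"op": "play_rows", "data": {"moves": [[0, 0, 0.1, 0, 0, 0, 1], [0, 0, 0, 0, 0, 0, 1], [0, 0, 0, 0, 0, 0, 1], [0, 0, 0, 0, 0, 0, 1], [0, 0, 0, 0, 0, 0, 1]]}}

```text
time: 12.95
ee_pos: [519.3, -301.6, 39.1]
orientation: [-0.078, 0.997, -0.0, 0.0]
force: [-0.4, 0.7, -1.0]
width: 25.8
finger_force: 30.0
```

>>> {"op": "play_rows", "data": {"moves": [[0, 0, 0.03, 0, 0, 0, 1], [0, 0, 0, 0, 0, 0, 1], [0, 0, 0, 0, 0, 0, 1], [0, 0, 0, 0, 0, 0, 1], [0, 0, 0, 0, 0, 0, 1]]}}

```text
time: 13.45
ee_pos: [519.2, -301.5, 37.6]
orientation: [-0.078, 0.997, 0.0, -0.0]
force: [-0.5, -0.3, -0.8]
width: 26.0
finger_force: 30.0
```

>>> {"op": "play_rows", "data": {"moves": [[0, 0, 0.01, 0, 0, 0, 1], [0, 0, 0, 0, 0, 0, -1], [0, 0, 0, 0, 0, 0, -1], [0, 0, 0, 0, 0, 0, -1], [0, 0, 0, 0, 0, 0, -1]]}}

```text
time: 13.95
ee_pos: [519.3, -301.5, 37.3]
orientation: [-0.078, 0.997, -0.0, 0.0]
force: [0.2, -1.2, 0.3]
width: 54.5
finger_force: 0.0
```

>>> {"op": "play_rows", "data": {"moves": [[0, 0, 0, 0, 0, 0, -1], [0, 0, 0, 0, 0, 0, -1], [0, 0, 0, 0, 0, 0, -1], [0, 0, 0, 0, 0, 0, -1], [0, 0, -0.5, 0, 0, 0, -1]]}}

```text
time: 14.45
ee_pos: [517.4, -300.1, 55.0]
orientation: [-0.078, 0.997, 0.002, -0.002]
force: [-0.7, 0.4, 0.6]
width: 92.8
finger_force: 0.0
```

>>> {"op": "play_rows", "data": {"moves": [[0, 0, -0.9, 0, 0, 0, -1], [0, 0, -0.9, 0, 0, 0, -1], [0, 0, -0.9, 0, 0, 0, -1], [0, 0, -0.9, 0, 0, 0, -1], [0, 0, 0, 0, 0, 0, -1]]}}

```text
time: 14.95
ee_pos: [521.9, -303.4, 207.0]
orientation: [-0.078, 0.997, -0.004, 0.004]
force: [1.1, 0.3, 0.4]
width: 94.0
finger_force: 0.0
```

>>> {"op": "play_rows", "data": {"moves": [[-0.106, 0.777, 0, 0, 0, 0, -1], [-0.106, 0.777, 0, 0, 0, 0, -1], [-0.106, 0.777, 0, 0, 0, 0, -1], [-0.106, 0.777, 0, 0, 0, 0, -1], [-0.106, 0.777, 0, 0, 0, 0, -1]]}}

```text
time: 15.45
ee_pos: [515.1, -143.3, 200.2]
orientation: [-0.078, 0.997, 0.0, -0.001]
force: [0.3, 0.4, -0.3]
width: 94.1
finger_force: 0.0
```

>>> {"op": "play_rows", "data": {"moves": [[-0.106, 0.777, 0, 0, 0, 0, -1], [-0.106, 0.777, 0, 0, 0, 0, -1], [-0.106, 0.777, 0, 0, 0, 0, -1], [-0.106, 0.777, 0, 0, 0, 0, -1], [-0.106, 0.777, 0, 0, 0, 0, -1]]}}

```text
time: 15.95
ee_pos: [511.8, 13.4, 200.3]
orientation: [-0.078, 0.997, 0.0, -0.001]
force: [1.1, 0.4, 0.7]
width: 93.7
finger_force: 0.0
```

>>> {"op": "play_rows", "data": {"moves": [[-0.106, 0.777, 0, 0, 0, 0, -1], [-0.106, 0.777, 0, 0, 0, 0, -1], [-0.106, 0.777, 0, 0, 0, 0, -1], [-0.106, 0.777, 0, 0, 0, 0, -1], [-0.106, 0.777, 0, 0, 0, 0, -1]]}}

```text
time: 16.45
ee_pos: [508.4, 170.1, 200.3]
orientation: [-0.078, 0.997, -0.0, -0.001]
force: [-0.0, -0.5, 0.4]
width: 94.0
finger_force: 0.0
```

>>> {"op": "play_rows", "data": {"moves": [[-0.106, 0.777, 0, 0, 0, 0, -1], [-0.106, 0.777, 0, 0, 0, 0, -1], [-0.106, 0.777, 0, 0, 0, 0, -1], [-0.106, 0.777, 0, 0, 0, 0, -1], [-0.106, 0.777, 0, 0, 0, 0, -1]]}}

```text
time: 16.95
ee_pos: [505.2, 326.8, 200.2]
orientation: [-0.078, 0.997, -0.0, -0.001]
force: [-0.1, -0.3, -0.4]
width: 94.5
finger_force: 0.0
```

>>> {"op": "play_rows", "data": {"moves": [[0, 0, 0, 0, 0, 0, -1], [0, 0, 0, 0, 0, 0, -1], [0, 0, 0, 0, 0, 0, -1], [0, 0, 0, 0, 0, 0, -1], [0, 0, 0, 0, 0, 0, -1]]}}

```text
time: 17.45
ee_pos: [506.0, 324.7, 201.4]
orientation: [-0.078, 0.997, -0.0, 0.0]
force: [-0.3, 0.4, -0.3]
width: 94.1
finger_force: 0.0
```

```bash
python3 -c "
from h import *;im=wsnap('w4');import cv2
im2=optics.snapshot('side')
im[::20,::20]=(255,0,0)
f=lambda x:cv2.resize(x,(300,200),interpolation=2)
cv2.imwrite('pics/m4.png',np.vstack([im[:380],np.hstack([f(im2[295:375,300:420]),np.zeros((200,340,3),np.uint8)])])[:,:,::-1]);print(bot.state()['ee_pos'])"
```

```text
[505.97735712 325.05581144 201.4462156 ]
```

View pics/m4.png

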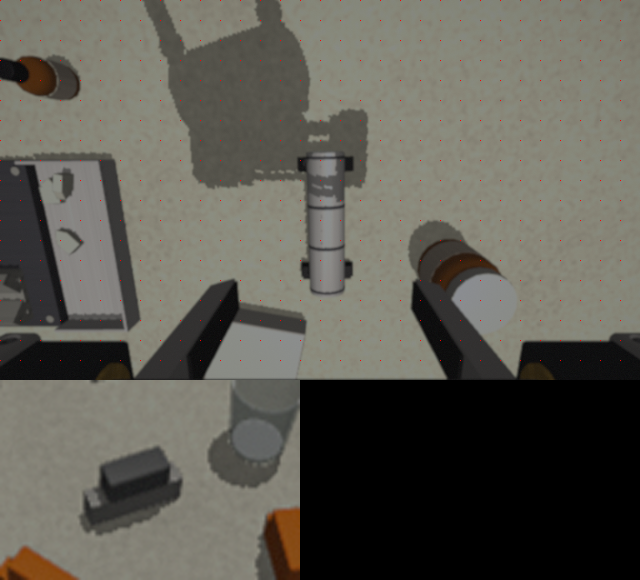

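Barrel: ends at about (325,153) and (327,293), aligned with the tool x. The scraper stands upright on the bench.

```bash
python3 - <<'E'
from h import *
for p,z in [((325,154),40),((327,292),30),((325.5,162),17),((327,269),17),((325.5,222),28)]: print(p,wplane('w4',p,z).round(1))
w=wplane
m=(w('w4',(325.5,162),17)+w('w4',(327,269),17))/2;b=(w('w4',(325,154),40)+w('w4',(327,292),30))/2
print(m,b); d=w('w4',(327,269),17)-w('w4',(325.5,162),17);print(np.linalg.norm(d),np.degrees(np.arctan2(d[1],d[0])))
E
```

```text
(325, 154) [436.2 314.7  40. ]
(327, 292) [573.3 338.4  30. ]
(325.5, 162) [444.2 316.5  17. ]
(327, 269) [553.  335.2  17. ]
(325.5, 222) [500.7 325.4  28. ]
[498.59406905 325.86540995  17.        ] [504.75409472 326.52982493  35.        ]
110.31810372475958 9.770332445288416
```

>>> {"op": "play_rows", "data": {"moves": [[0, 0, 0.95, 0, 0, 0, -1], [0, 0.02, 0.95, 0, 0, 0, -1], [0, 0, 0.95, 0, 0, 0, -1], [0, 0, 0.95, 0, 0, 0, -1], [0, 0, 0.7, 0, 0, 0, -1]], "newtons": 12}}

```text
time: 18.05
ee_pos: [504.9, 325.7, 19.2]
orientation: [-0.078, 0.997, -0.0, -0.001]
force: [1.1, -0.5, 0.3]
width: 94.3
finger_force: 0.0
```

>>> {"op": "play_rows", "data": {"moves": [[0, 0, 0.1, 0, 0, 0, -1], [0, 0, 0, 0, 0, 0, 1], [0, 0, 0, 0, 0, 0, 1], [0, 0, 0, 0, 0, 0, 1], [0, 0, 0, 0, 0, 0, 1]]}}

```text
time: 18.55
ee_pos: [506.7, 327.0, 18.9]
orientation: [-0.078, 0.997, 0.001, 0.001]
force: [-0.5, -0.3, -0.3]
width: 65.3
finger_force: 0.0
```

>>> {"op": "play_rows", "data": {"moves": [[0, 0, 0, 0, 0, 0, 1], [0, 0, 0, 0, 0, 0, 1], [0, 0, 0, 0, 0, 0, 1], [0, 0, 0, 0, 0, 0, 1], [0, 0, 0, 0, 0, 0, 1]]}}

```text
time: 19.05
ee_pos: [505.7, 326.4, 17.3]
orientation: [-0.078, 0.997, -0.0, 0.0]
force: [-0.5, -1.4, 0.4]
width: 35.4
finger_force: 12.0
```

>>> {"op": "play_rows", "data": {"moves": [[0, 0, 0, 0, 0, 0, 1], [0, 0, -0.5, 0, 0, 0, 1], [0, 0, -1, 0, 0, 0, 1], [0, 0, -1, 0, 0, 0, 1], [0, 0, -0.5, 0, 0, 0.0909, 1]], "newtons": 40}}

```text
time: 19.55
ee_pos: [506.7, 327.2, 140.0]
orientation: [-0.005, 1.0, 0.001, 0.002]
force: [1.3, 1.6, -3.7]
width: 35.6
finger_force: 40.0
```

>>> {"op": "play_rows", "data": {"moves": [[0, 0, 0, 0, 0, 0.0909, 1], [0, 0, 0, 0, 0, 0.0909, 1], [0, 0, 0, 0, 0, 0.0909, 1], [0, 0, 0, 0, 0, 0.0909, 1], [0, 0, 0, 0, 0, 0.0909, 1]]}}

```text
time: 20.05
ee_pos: [504.8, 326.3, 136.1]
orientation: [0.346, 0.938, -0.001, -0.001]
force: [-0.1, -0.1, -4.4]
width: 35.4
finger_force: 40.0
```

>>> {"op": "play_rows", "data": {"moves": [[0, 0, 0, 0, 0, 0.0909, 1], [0, 0, 0, 0, 0, 0.0909, 1], [0, 0, 0, 0, 0, 0.0909, 1], [0, 0, 0, 0, 0, 0.0909, 1], [0, 0, 0, 0, 0, 0.0909, 1]]}}

```text
time: 20.55
ee_pos: [504.8, 326.3, 136.1]
orientation: [0.652, 0.758, -0.001, -0.001]
force: [0.3, -0.7, -3.5]
width: 35.0
finger_force: 40.0
```

>>> {"op": "play_rows", "data": {"moves": [[0, 0, 0, 0, 0, 0, 1], [0, 0, 0, 0, 0, 0, 1], [0, 0, 0, 0, 0, 0, 1], [0, 0, 0, 0, 0, 0, 1], [0, 0, 0, 0, 0, 0, 1]]}}

```text
time: 21.05
ee_pos: [505.7, 326.5, 137.2]
orientation: [0.649, 0.761, 0.0, -0.0]
force: [-0.4, -0.4, -3.4]
width: 35.3
finger_force: 40.0
```

>>> {"op": "play_rows", "data": {"moves": [[-0.8, 0.162, 0, 0, 0, 0, 1], [-0.8, 0.162, 0, 0, 0, 0, 1], [-0.8, 0.162, 0, 0, 0, 0, 1], [-0.8, 0.162, 0, 0, 0, 0, 1], [-0.8, 0.162, 0, 0, 0, 0, 1]]}}

```text
time: 21.55
ee_pos: [563.1, 172.4, 137.4]
orientation: [0.649, 0.761, 0.0, 0.0]
force: [1.2, 0.9, -3.6]
width: 35.0
finger_force: 40.0
```

>>> {"op": "play_rows", "data": {"moves": [[-0.8, 0.162, 0, 0, 0, 0, 1], [-0.8, 0.162, 0, 0, 0, 0, 1], [-0.8, 0.162, 0, 0, 0, 0, 1], [-0.8, 0.162, 0, 0, 0, 0, 1], [-0.8, 0.162, 0, 0, 0, 0, 1]]}}

```text
time: 22.05
ee_pos: [620.2, 19.3, 137.4]
orientation: [0.649, 0.761, 0.0, 0.0]
force: [-0.4, -0.1, -3.1]
width: 35.1
finger_force: 40.0
```

>>> {"op": "play_rows", "data": {"moves": [[-0.8, 0.162, 0, 0, 0, 0, 1], [-0.78, 0.162, 0, 0, 0, 0, 1], [0, 0, 0, 0, 0, 0, 1], [0, 0, 0, 0, 0, 0, 1], [0, 0, 0, 0, 0, 0, 1]]}}

```text
time: 22.55
ee_pos: [641.9, -39.0, 137.1]
orientation: [0.649, 0.761, 0.0, -0.001]
force: [0.1, 0.6, -2.8]
width: 35.0
finger_force: 40.0
```

```bash
python3 -c "
from h import *;im=wsnap('w5');import cv2
im2=optics.snapshot('side');im3=optics.snapshot('scene')
f=lambda x:cv2.resize(x,(400,300),interpolation=2)
cv2.imwrite('pics/m5.png',np.vstack([np.hstack([f(im2[180:300,280:440]),f(im3[205:325,290:450])]),np.hstack([f(im[100:400,120:520]),f(im)])])[:,:,::-1]);d=bot.state();print(d['ee_pos'],d['orientation'])"
```

```text
[642.08560599 -38.6563568  137.36321088] [ 6.48907232e-01  7.60867510e-01  9.06500678e-05 -1.68783541e-04]
```

View pics/m5.png

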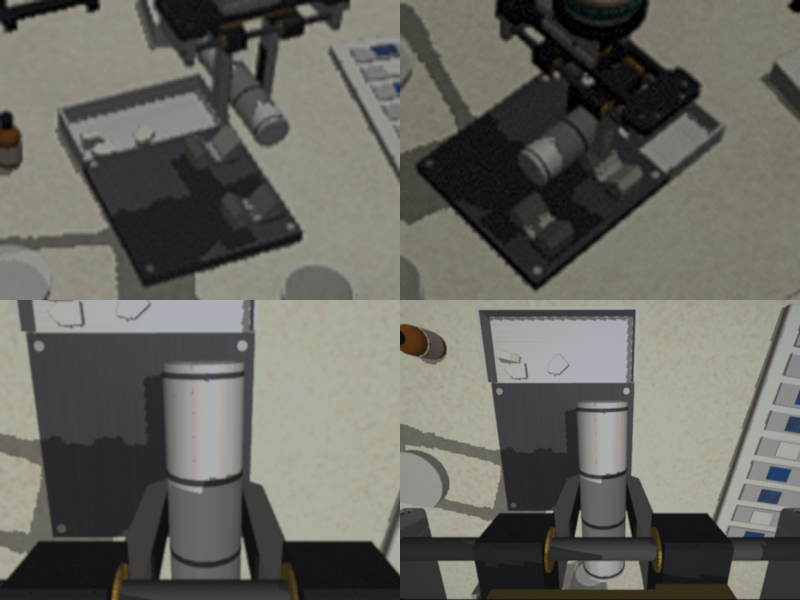

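Barrel held level above the V, aligned with the groove. Plate screws in the wrist image at (159,146), (362,146) and (182,328).

```bash
python3 - <<'E'
from h import *
a=np.radians(8.95);Rj=np.array([[np.cos(a),-np.sin(a)],[np.sin(a),np.cos(a)]])
J=lambda w:(Rj.T@(w[:2]-[593,-48])).round(1)
for p,z in [((159,146),16),((362,146),16),((182,328),16),((283,180),148),((365,180),148)]: print(p,J(wplane('w5',p,z)))
E
```

```text
(159, 146) [-82.3  78.8]
(362, 146) [78.1 79. ]
(182, 328) [-81.2 -81.3]
(283, 180) [30.2 65.2]
(365, 180) [66.7 65.3]
```

>>> {"op": "play_rows", "data": {"moves": [[-0.04, 0, 0.7, 0, 0, 0, 1], [0, 0, 0.7, 0, 0, 0, 1], [0, 0, 0.7, 0, 0, 0, 1], [0, 0, 0.3, 0, 0, 0, 1], [0, 0, 0, 0, 0, 0, 1]]}}

```text
time: 23.2
ee_pos: [641.2, -40.5, 39.5]
orientation: [0.649, 0.761, -0.001, -0.002]
force: [-0.9, 0.3, -2.3]
width: 34.7
finger_force: 40.0
```

>>> {"op": "play_rows", "data": {"moves": [[0, 0, 0.025, 0, 0, 0, 1], [0, 0, 0, 0, 0, 0, 1], [0, 0, 0, 0, 0, 0, 1], [0, 0, 0, 0, 0, 0, 1], [0, 0, 0, 0, 0, 0, 1]]}}

```text
time: 23.7
ee_pos: [643.0, -41.5, 40.9]
orientation: [0.649, 0.76, 0.0, 0.0]
force: [0.5, 0.4, -3.6]
width: 35.4
finger_force: 40.0
```

>>> {"op": "play_rows", "data": {"moves": [[0, 0, 0.05, 0, 0, 0, 1], [0, 0, 0.025, 0, 0, 0, 1], [0, 0, 0, 0, 0, 0, 1], [0, 0, 0, 0, 0, 0, 1], [0, 0, 0, 0, 0, 0, 1]]}}

```text
time: 24.2
ee_pos: [642.7, -41.4, 37.2]
orientation: [0.649, 0.76, 0.0, -0.0]
force: [0.3, 0.5, -2.8]
width: 35.2
finger_force: 40.0
```

>>> {"op": "play_rows", "data": {"moves": [[0, 0, 0.025, 0, 0, 0, 1], [0, 0, 0, 0, 0, 0, 1], [0, 0, 0, 0, 0, 0, 1], [0, 0, 0, 0, 0, 0, 1], [0, 0, 0, 0, 0, 0, 1]]}}

```text
time: 24.7
ee_pos: [642.7, -41.4, 36.3]
orientation: [0.649, 0.76, 0.0, -0.0]
force: [-0.9, 0.1, -2.8]
width: 35.1
finger_force: 40.0
```

>>> {"op": "play_rows", "data": {"moves": [[0, 0, 0, 0, 0, 0, 1], [0, 0, 0.015, 0, 0, 0, 1], [0, 0, 0, 0, 0, 0, 1], [0, 0, 0, 0, 0, 0, 1], [0, 0, 0, 0, 0, 0, 1]], "newtons": 15}}

```text
time: 25.2
ee_pos: [642.6, -41.4, 36.2]
orientation: [0.649, 0.76, 0.0, 0.0]
force: [-2.4, 0.4, 4.6]
width: 35.3
finger_force: 15.0
```

>>> {"op": "play_rows", "data": {"moves": [[0, 0, 0.015, 0, 0, 0, 1], [0, 0, 0, 0, 0, 0, 1], [0, 0, 0, 0, 0, 0, 1], [0, 0, 0, 0, 0, 0, 1], [0, 0, 0, 0, 0, 0, 1]]}}

```text
time: 25.7
ee_pos: [642.6, -41.4, 36.1]
orientation: [0.649, 0.76, 0.0, 0.0]
force: [-3.9, -0.2, 6.8]
width: 35.2
finger_force: 15.0
```

>>> {"op": "play_rows", "data": {"moves": [[0, 0, 0, 0, 0, 0, 1], [0, 0, 0, 0, 0, 0, 1], [0, -0.015, 0, 0, 0, 0, 1], [0, 0, 0, 0, 0, 0, 1], [0, 0, 0, 0, 0, 0, 1]], "newtons": 4}}

```text
time: 26.2
ee_pos: [642.0, -41.5, 34.8]
orientation: [0.649, 0.76, -0.0, -0.0]
force: [-2.8, -1.0, 1.7]
width: 35.6
finger_force: 4.0
```

>>> {"op": "play_rows", "data": {"moves": [[0, 0, 0, 0, 0, 0, 1], [0, 0, 0, 0, 0, 0, 1], [0, 0, 0, 0, 0, 0, 1], [0, 0, 0, 0, 0, 0, 1], [0, 0, 0, 0, 0, 0, 1]]}}

```text
time: 26.7
ee_pos: [642.0, -41.4, 34.8]
orientation: [0.649, 0.76, -0.0, -0.0]
force: [-2.4, 0.3, -0.7]
width: 35.9
finger_force: 4.0
```

>>> {"op": "play_rows", "data": {"moves": [[0, -0.015, 0, 0, 0, 0, 1], [0, 0, 0, 0, 0, 0, 1], [0, 0, 0, 0, 0, 0, 1], [0, 0, 0, 0, 0, 0, 1], [0, 0, 0, 0, 0, 0, 1]]}}

```text
time: 27.2
ee_pos: [642.0, -41.5, 35.0]
orientation: [0.649, 0.76, 0.0, 0.0]
force: [0.7, 0.1, -3.6]
width: 35.7
finger_force: 4.0
```

>>> {"op": "play_rows", "data": {"moves": [[0, 0, 0, 0, 0, 0, 1], [0, 0, 0, 0, 0, 0, 1], [0, 0, 0, 0, 0, 0, 1], [0, 0, 0, 0, 0, 0, 1], [0, 0, 0, 0, 0, 0, 1]], "newtons": 20}}

```text
time: 27.7
ee_pos: [641.5, -41.5, 35.1]
orientation: [0.649, 0.76, 0.0, 0.0]
force: [-0.4, 0.2, -3.4]
width: 35.9
finger_force: 20.0
```

>>> {"op": "play_rows", "data": {"moves": [[0, 0, 0.015, 0, 0, 0, 1], [0, 0, 0, 0, 0, 0, 1], [0, 0, 0, 0, 0, 0, 1], [0, 0, 0, 0, 0, 0, 1], [0, 0, 0, 0, 0, 0, 1]], "newtons": 25}}

```text
time: 28.2
ee_pos: [641.7, -41.5, 34.6]
orientation: [0.649, 0.76, 0.0, 0.0]
force: [-0.2, 0.7, -1.8]
width: 35.2
finger_force: 25.0
```

>>> {"op": "play_rows", "data": {"moves": [[0, 0, 0.01, 0, 0, 0, 1], [0, 0, 0, 0, 0, 0, 1], [0, 0, 0, 0, 0, 0, 1], [0, 0, 0, 0, 0, 0, 1], [0, 0, 0, 0, 0, 0, 1]]}}

```text
time: 28.7
ee_pos: [641.7, -41.5, 34.5]
orientation: [0.649, 0.76, 0.0, 0.0]
force: [-1.0, 0.2, 2.7]
width: 35.0
finger_force: 25.0
```

>>> {"op": "play_rows", "data": {"moves": [[0, 0, 0.01, 0, 0, 0, 1], [0, 0, 0, 0, 0, 0, 1], [0, 0, 0, 0, 0, 0, 1], [0, 0, 0, 0, 0, 0, 1], [0, 0, 0, 0, 0, 0, 1]], "newtons": 35}}

```text
time: 29.2
ee_pos: [641.7, -41.5, 34.4]
orientation: [0.649, 0.76, 0.0, 0.0]
force: [-0.9, 0.2, 5.2]
width: 35.0
finger_force: 35.0
```

>>> {"op": "play_rows", "data": {"moves": [[0, 0, 0.01, 0, 0, 0, 1], [0, 0, 0, 0, 0, 0, 1], [0, 0, 0, 0, 0, 0, 1], [0, 0, 0, 0, 0, 0, 1], [0, 0, 0, 0, 0, 0, 1]]}}

```text
time: 29.7
ee_pos: [641.7, -41.6, 34.4]
orientation: [0.649, 0.76, 0.0, 0.0]
force: [-2.2, 1.8, 7.4]
width: 35.2
finger_force: 35.0
```

>>> {"op": "play_rows", "data": {"moves": [[0, -0.004, 0, 0, 0, 0, 1], [0, 0, 0, 0, 0, 0, 1], [0, 0, 0, 0, 0, 0, 1], [0, 0, 0, 0, 0, 0, 1], [0, 0, 0, 0, 0, 0, 1]], "newtons": 4}}

```text
time: 30.2
ee_pos: [641.7, -41.6, 34.3]
orientation: [0.649, 0.761, 0.0, 0.0]
force: [-1.7, 0.2, 5.5]
width: 35.8
finger_force: 4.0
```

>>> {"op": "play_rows", "data": {"moves": [[0, 0, 0, 0, 0, 0, 1], [0, 0, 0, 0, 0, 0, 1], [0, 0, 0, 0, 0, 0, 1], [0, 0, 0, 0, 0, 0, 1], [0, 0, 0, 0, 0, 0, 1]], "newtons": 35}}

```text
time: 30.7
ee_pos: [641.7, -41.6, 34.3]
orientation: [0.649, 0.761, 0.0, 0.001]
force: [-1.5, 0.7, 6.0]
width: 35.5
finger_force: 35.0
```

>>> {"op": "play_rows", "data": {"moves": [[0, 0, 0.015, 0, 0, 0, 1], [0, 0, 0, 0, 0, 0, 1], [0, 0, 0, 0, 0, 0, 1], [0, 0, 0, 0, 0, 0, 1], [0, 0, 0, 0, 0, 0, 1]]}}

```text
time: 31.2
ee_pos: [641.7, -41.6, 34.3]
orientation: [0.649, 0.761, 0.0, 0.001]
force: [-1.9, 1.0, 9.7]
width: 35.3
finger_force: 35.0
```

>>> {"op": "play_rows", "data": {"moves": [[0, -0.004, 0.01, 0, 0, 0, 1], [0, 0, 0, 0, 0, 0, 1], [0, 0, 0, 0, 0, 0, 1], [0, 0, 0, 0, 0, 0, 1], [0, 0, 0, 0, 0, 0, 1]]}}

```text
time: 31.7
ee_pos: [641.7, -41.6, 34.2]
orientation: [0.649, 0.761, 0.0, 0.001]
force: [-2.9, 0.9, 11.1]
width: 35.3
finger_force: 35.0
```

>>> {"op": "play_rows", "data": {"moves": [[0, -0.003, 0, 0, 0, 0, 1], [0, 0, 0, 0, 0, 0, 1], [0, 0, 0, 0, 0, 0, 1], [0, 0, 0, 0, 0, 0, 1], [0, 0, 0, 0, 0, 0, 1]]}}

```text
time: 32.2
ee_pos: [641.7, -41.6, 34.3]
orientation: [0.649, 0.761, 0.001, 0.001]
force: [-2.8, 0.3, 11.2]
width: 35.4
finger_force: 35.0
```

```bash
python3 - <<'E'
from h import *
import cv2
F=[]
for i in range(10):
    im=optics.snapshot("scene" if i else "side"); F.append(bot.state()["force"])
    cv2.imwrite(f"pics/f{min(i,1)}.png",im[:,:,::-1])
print(np.mean(F,0),np.std(F,0),bot.state()["ee_pos"])
f=lambda x:cv2.resize(x,(400,300),interpolation=2)
cv2.imwrite('pics/m6.png',np.hstack([f(cv2.imread('pics/f0.png')[180:300,280:440]),f(cv2.imread('pics/f1.png')[205:325,290:450])]))
E
```

```text
[-2.2227034   0.64046784 10.49013256] [0.37981059 0.51332423 0.41549971] [641.75223094 -41.62708385  34.29097568]
```

View pics/m6.png

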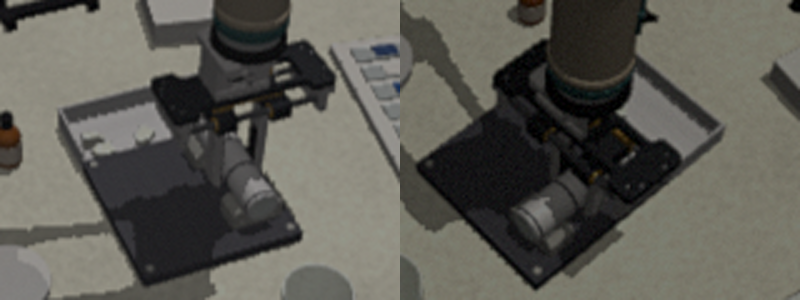

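The barrel lies in the V and the shards are in the trough. A sideways force of about -2 N remains, so I'll balance it.

>>> {"op": "play_rows", "data": {"moves": [[0, -0.015, 0, 0, 0, 0, 1], [0, 0, 0, 0, 0, 0, 1], [0, 0, 0, 0, 0, 0, 1], [0, 0, 0, 0, 0, 0, 1], [0, 0, 0, 0, 0, 0, 1]]}}

```text
time: 33.2
ee_pos: [641.8, -41.7, 34.3]
orientation: [0.649, 0.76, 0.001, 0.001]
force: [-1.2, 1.5, 9.4]
width: 35.3
finger_force: 35.0
```

```bash
cat > f.py <<'E'
from h import *
F=[];P=[]
for i in range(10):
    optics.snapshot("scene"); s=bot.state();F.append(s["force"]);P.append(s["ee_pos"])
print(np.mean(F,0).round(2),np.mean(P,0).round(2),s["orientation"].round(4),s["moment"].round(2),s["width"])
E
python3 f.py
```

```text
[-1.47  1.17  9.41] [641.73 -41.63  34.26] [0.6493 0.7605 0.001  0.0013] [0.13 0.42 0.05] 35.184365564208804
```

>>> {"op": "play_rows", "data": {"moves": [[0, 0, 0, 0, 0, 0, 1], [0, 0, 0, 0, 0, 0, 1], [0, 0, 0, 0, 0, 0, 1], [0, 0, 0, 0, 0, 0, 1], [0, 0, 0, 0, 0, 0, 1]], "newtons": 3}}

```text
time: 34.2
ee_pos: [641.7, -41.8, 32.6]
orientation: [0.649, 0.76, 0.001, 0.001]
force: [2.7, 0.6, 4.6]
width: 35.6
finger_force: 3.0
```

```bash
python3 f.py
```

```text
[4.13 0.41 4.94] [641.7  -41.83  32.6 ] [0.6495 0.7604 0.0008 0.001 ] [-0.01 -0.94  0.01] 35.95397164689528
```

>>> {"op": "play_rows", "data": {"moves": [[0, 0.015, 0, 0, 0, 0, 1], [0, 0, 0, 0, 0, 0, 1], [0, 0, 0, 0, 0, 0, 1], [0, 0, 0, 0, 0, 0, 1], [0, 0, 0, 0, 0, 0, 1]]}}

```text
time: 35.2
ee_pos: [641.6, -41.7, 32.4]
orientation: [0.649, 0.76, 0.0, 0.0]
force: [5.6, 0.7, 4.4]
width: 35.7
finger_force: 3.0
```

```bash
python3 f.py
```

```text
[ 5.16 -0.1   4.45] [641.64 -41.73  32.38] [6.495e-01 7.604e-01 3.000e-04 5.000e-04] [-0.03 -0.91  0.06] 35.855968121614595
```

>>> {"op": "play_rows", "data": {"moves": [[0, 0.015, 0, 0, 0, 0, 1], [0, 0, 0, 0, 0, 0, 1], [0, 0, 0, 0, 0, 0, 1], [0, 0, 0, 0, 0, 0, 1], [0, 0, 0, 0, 0, 0, 1]]}}

```text
time: 36.2
ee_pos: [641.6, -41.6, 32.2]
orientation: [0.649, 0.76, -0.0, -0.0]
force: [4.4, -1.0, 4.5]
width: 35.9
finger_force: 3.0
```

```bash
python3 f.py
```

```text
[ 4.49 -0.66  4.11] [641.62 -41.61  32.2 ] [ 6.494e-01  7.604e-01 -1.000e-04 -0.000e+00] [-0.24 -0.8   0.04] 35.70017123868651
```

>>> {"op": "play_rows", "data": {"moves": [[0, 0.02, 0, 0, 0, 0, 1], [0, 0, 0, 0, 0, 0, 1], [0, 0, 0, 0, 0, 0, 1], [0, 0, 0, 0, 0, 0, 1], [0, 0, 0, 0, 0, 0, 1]]}}

```text
time: 37.2
ee_pos: [641.6, -41.5, 32.0]
orientation: [0.649, 0.76, -0.001, -0.001]
force: [1.0, -1.9, 3.9]
width: 35.7
finger_force: 3.0
```

```bash
python3 f.py
```

```text
[-0.02 -1.96  4.06] [641.62 -41.42  32.01] [ 6.494e-01  7.605e-01 -5.000e-04 -7.000e-04] [-0.51  0.22 -0.05] 35.65359654350575
```

>>> {"op": "play_rows", "data": {"moves": [[0, 0, 0, 0, 0, 0, 1], [0, 0, 0, 0, 0, 0, 1], [0, 0, 0.01, 0, 0, 0, 1], [0, 0, 0, 0, 0, 0, 1], [0, 0, 0, 0, 0, 0, 1]], "newtons": 35}}

```text
time: 38.2
ee_pos: [641.7, -41.4, 32.0]
orientation: [0.649, 0.76, -0.0, -0.001]
force: [-2.1, -3.3, 4.7]
width: 35.7
finger_force: 35.0
```

```bash
python3 f.py
```

```text
[-2.47 -2.3   6.29] [641.67 -41.43  32.01] [ 6.494e-01  7.605e-01 -5.000e-04 -6.000e-04] [-0.49  0.58  0.09] 35.39618235251057
```

>>> {"op": "play_rows", "data": {"moves": [[-0.01, -0.01, 0.012, 0, 0, 0, 1], [0, 0, 0, 0, 0, 0, 1], [0, 0, 0, 0, 0, 0, 1], [0, 0, 0, 0, 0, 0, 1], [0, 0, 0, 0, 0, 0, 1]]}}

```text
time: 39.2
ee_pos: [641.7, -41.4, 32.0]
orientation: [0.649, 0.76, 0.0, -0.0]
force: [-3.1, -1.5, 7.0]
width: 35.1
finger_force: 35.0
```

```bash
python3 f.py
```

```text
[-2.49 -1.35  8.25] [641.66 -41.44  32.  ] [ 6.495e-01  7.604e-01  0.000e+00 -5.000e-04] [-0.3   0.58  0.03] 35.02698206959121
```

>>> {"op": "play_rows", "data": {"moves": [[-0.005, -0.02, 0.01, 0, 0, 0, 1], [0, 0, 0, 0, 0, 0, 1], [0, 0, 0, 0, 0, 0, 1], [0, 0, 0, 0, 0, 0, 1], [0, 0, 0, 0, 0, 0, 1]]}}

```text
time: 40.2
ee_pos: [641.7, -41.4, 32.0]
orientation: [0.65, 0.76, 0.001, 0.0]
force: [-2.3, 0.1, 9.7]
width: 35.2
finger_force: 35.0
```

```bash
python3 f.py
```

```text
[-1.27 -0.22  8.98] [641.68 -41.45  32.  ] [6.495e-01 7.603e-01 7.000e-04 0.000e+00] [-0.08  0.42  0.04] 34.9283018760319
```

>>> {"op": "play_rows", "data": {"moves": [[0, -0.008, 0.012, 0, 0, 0, 1], [0, 0, 0, 0, 0, 0, 1], [0, 0, 0, 0, 0, 0, 1], [0, 0, 0, 0, 0, 0, 1], [0, 0, 0, 0, 0, 0, 1]]}}

```text
time: 41.2
ee_pos: [641.7, -41.4, 32.0]
orientation: [0.65, 0.76, 0.001, 0.0]
force: [-1.6, 0.6, 10.6]
width: 35.3
finger_force: 35.0
```

```bash
python3 f.py
```

```text
[-1.65  0.21 11.04] [641.68 -41.46  31.99] [6.495e-01 7.604e-01 1.000e-03 3.000e-04] [-0.08  0.52  0.04] 35.20858816489057
```

```bash
python3 -c "
from rig import bot
print(bot.job_done())"
```

```text
the job is handed in; nothing more can be done
None
```

I handed the job in with the three shards in the trough and the scraper standing on the bench clear of the jig. The barrel is held pressed in the V with about 14 N, which I estimate loads both sides. The hand-in gave no verdict.

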